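# Put the crimp-die plug gauges back in their stand by size

### The job

The crimp dies have been checked, so put the four double-ended plug gauges back on the gauge stand, one in each V-notch and lying fully down in it, in order of thickness: the thickest next to the stand's red end, the thinnest at the other end. Three lie about on the bench; the second thickest is still in the spring clip, whose sprung jaw lets it out sideways but not straight up.

Things in the scene. Friction and masses are not known exactly. Their poses are not given: they have to be found in the camera images.
- gauge_27: thickest plug gauge, 154 mm long: round bright metal handle 27 mm thick, 80 mm long, between a green and a red hexagonal collar (6 mm thick, 31 mm across flats); steel plugs 36 mm beyond green, 26 mm beyond red. Origin on the axis at mid-handle; x along it to green. Starts on the bench, axis 15.5 mm up. Grip across mid-handle; either way round in the stand.
- gauge_22: second thickest plug gauge, 140 mm long: round bright metal handle 22 mm thick, 80 mm long, between a green and a red hexagonal collar (6 mm thick, 26 mm across flats); steel plugs 28 mm beyond green, 20 mm beyond red. Origin on the axis at mid-handle; x along it to green. Starts in the clip, axis 42 mm up. Grip across mid-handle; either way round in the stand.
- gauge_17: second thinnest plug gauge, 126 mm long: round bright metal handle 17 mm thick, 80 mm long, between a green and a red hexagonal collar (6 mm thick, 21 mm across flats); steel plugs 20 mm beyond green, 14 mm beyond red. Origin on the axis at mid-handle; x along it to green. Starts on the bench, axis 10.5 mm up. Grip across mid-handle; either way round in the stand.
- gauge_12: thinnest plug gauge, 112 mm long: round bright metal handle 12 mm thick, 80 mm long, between a green and a red hexagonal collar (6 mm thick, 16 mm across flats); steel plugs 12 mm beyond green, 8 mm beyond red. Origin on the axis at mid-handle; x along it to green. Starts on the bench, axis 8 mm up. Grip across mid-handle; either way round in the stand.
- notch_1: One of four alike places, 62 mm apart in a row on the fixed gauge stand (aluminium base 78 x 238 x 8 mm): a pair of black V blocks, one behind the other; a gauge lies across both. Origin at the V's bottom line, midway between the blocks, 32 mm above the bench; x along the seated gauge's axis, y along the row, z up.
- notch_2: Second place of the row, as notch_1. The blocks are 8 mm thick, centred at x = -26 and +26 mm, so 44 mm is free between them for the fingers, down to the base 24 mm below the origin. The flanks rise at 45 degrees to 18 mm above the origin, 36 mm wide there.
- notch_3: Third place, as notch_1. The axis of a seated gauge is 0.71 x its handle thickness above the origin (19, 15.5, 12 or 8.5 mm); its collars are outside the blocks, with 10 mm of play either way along x.
- notch_4: Fourth place, as notch_1. With a neighbour seated 62 mm away there is little room for fingers beside a handle (35 to 47 mm between handles): open them only a little to let go.
- end_red: Red end piece of the gauge stand, 82 x 24 x 20 mm high, origin mid-underside, at one end of the row, 38 mm beyond the last place (beside notch_1 or notch_4, it varies): the end for the thickest gauge. A like black piece sits at the other end. (Beware of the tall crimp press, x over 0.5 m at y 0.18 to 0.48 m: from the start pose, swing round in front of it.)
- clip: Fixed spring clip, base 86 x 70 x 5 mm. Origin on the bench under its gauge's axis (along x), z up. Jaws at x = -26 and +26 mm, 8 mm thick, fingers free between them to 12 mm above the bench. The dark -y jaw is rigid and hooks over the gauge to 1 mm past its middle (top 58 mm up), so no straight pull up; the bright +y jaw is sprung, 5 to 8 N: push the gauge about 14 mm to +y, then lift.
Not all that is in view belongs to the job. Leave any blue look-alike of the gauge_12 alone.

How it is judged:
By the outcome, as a careful person would: the job done as asked, in the order asked, and still so for the second after the job is handed in, with the robot touching nothing.
It also fails if it takes over 99 s, if anything falls off the work surface, if the arm or the gripper's body presses on something with over 40 N, if the wrist force passes 120 N, or if a joint passes its speed limit or range.

### The arm

A 6-joint arm with a two-finger parallel gripper is mounted at the origin on a cart in front of the work surface, level with it; the furniture and walls round the work are solid. World frame = base frame: x ahead of the robot, y to its left, z up, the work surface at z = 0. Lengths are in m, angles in rad, forces in N, time in s.
With the tool pointing down it reaches from about 0.35 to 0.85 m from the base axis. Payload 8.1 kg.
Tool frame: the origin (TCP) lies at the very end of the fingers, on their centre line; the grasp point (between the pads) lies 19 mm behind it; z points along the fingers, y is the line along which they close (so a half turn about z gives the same grasp; the last joint's range is limited). The gripper opens to 93 mm and grips with 3 to 60 N. Pads are 15 mm wide; open, the fingers measure 128 mm over their backs; the gripper's body (75 mm by 188 mm) begins 65 mm behind the grasp point.
Start: joints at [1.263, 0.13, 1.488, -0, 1.523, -0.085], TCP at [0.133, 0.585, 0.219] pointing down, gripper open.
Joint ranges: [-2.96, 2.96], [-0.89, 2.26], [0.02, 2.5], [-1.34, 4.48], [0, 2.73], [-2.66, 2.66]. Speed limits (rad/s): [2.39, 2.39, 2.79, 3.14, 3.14, 3.14].

### API

Orientations are given as a unit quaternion [w, x, y, z].
In Python, from station import manip, read_camera gives the robot as it stands.
- The arm moves only by the tool apply_moves, never from a script. Its argument "plan" is a list of rows, each a list of 5 numbers: the shift along the tool's x, y, z in m, then the turn about the tool's z in rad, then the opening, from 0 (shut) to 1 (fully open). A call has 1 to 8 rows; each row shifts and turns the commanded pose from where the row before left it, along the tool's axes as they then stand; what a row does not reach is not made up. A row lasts 1/10 s, in which the tool goes at most 50 mm and 8.59 degrees, less where a joint would pass 70% of its speed; a pose out of reach is approached as far as the arm can. A call with a gripper value outside its range is refused whole. The fingers move at their own pace and stop on an object; the grip force is fixed at half the most. Time passes only in rows, so rows that do not move let the fingers close. It gives the time, the measured TCP pose, the force, the opening and the grip force at its end, in the units of the state.
- manip.sense(): the state, without advancing time (a new reading comes with each control period).
- read_camera(name): name is "side" or "top" or "wrist"; returns a dict with "img" (480x640x3 uint8, red, green, blue), "camera_matrix" (3x3 intrinsics, pixels), "R" (3x3) and "t" (3): a world point X has camera coordinates R X + t. Camera axes: x right, y down, z forward; pixel columns grow to the right and rows downward; lengths in m; the calibration is good to about 2 mm. A picture is of the moment at which its call begins. There is no depth.
- manip.close_job(): hands the job in; it is judged then, once.
The state is a dict: "t": time; "joints": joint angles; "joint_velocities": joint speeds; "joint_efforts": joint torques, N m; "ee_pos": TCP position; "tool_rot": TCP orientation; "wrist_force": force on the tool from outside, world axes, zero at the start; "wrist_torque": the same for the moment, N m; "width": finger opening in m; "grip_force": force on a finger pad.
Only numpy, scipy, OpenCV 4.12 (cv2) and the standard library are available. Lean on these libraries where they do the work, as an engineer would, in place of code of your own. Each camera call takes 0.05 s, during which the arm holds its last target. There are 200 camera calls.

## Working session

There is one attempt and no reset: what is moved stays moved. The work goes in short steps, Python scripts to look and compute and a tool call to move; the robot and the scene stay as the last step left them, time stands still between calls to the robot, and variables do not carry over. Pictures are saved under pics/ and viewed, at most 14 in all, crops included, and the job is handed in when it is done.

Besides the shell and the picture viewer there is one more tool, called in YAML: its name, and indented under it one key for each argument. apply_moves: Moves the arm, as the interface text tells. Its arguments: {"type":"object","properties":{"plan":{"type":"array"}},"required":["plan"]}

```bash
ls; mkdir -p pics; python3 - <<'E'
from station import manip, read_camera
import cv2,numpy as np,pickle
s=manip.sense(); print({k:np.round(v,3) for k,v in s.items()})
for n in ["top","side","wrist"]:
    c=read_camera(n); pickle.dump(c,open(f"pics/{n}0.pkl","wb")); cv2.imwrite(f"pics/{n}0.png",c["img"][:,:,::-1])
    print(n,np.round(c["camera_matrix"],1).tolist(),np.round(-c["R"].T@c["t"],3),np.round(c["R"],2).tolist())
E
```

```text
pics
{'t': np.float64(0.0), 'joints': array([ 1.263,  0.131,  1.489, -0.   ,  1.523, -0.085]), 'joint_velocities': array([ 0.   ,  0.001, -0.001, -0.001, -0.001,  0.001]), 'joint_efforts': array([-0.0000e+00, -5.5986e+01, -4.9174e+01,  7.7000e-02,  3.6000e-02,
       -0.0000e+00]), 'ee_pos': array([0.132, 0.585, 0.218]), 'tool_rot': array([-0.   ,  0.111,  0.994, -0.001]), 'wrist_force': array([-0.965, -0.072, -0.603]), 'wrist_torque': array([-0.011,  0.059, -0.015]), 'grip_force': np.float64(0.0), 'width': np.float64(0.093)}
top [[574.5, 0.0, 318.9], [0.0, 574.5, 244.3], [0.0, 0.0, 1.0]] [0.264 0.116 1.53 ] [[-0.02, -1.0, 0.0], [-0.98, 0.01, -0.18], [0.18, -0.0, -0.98]]
side [[551.5, 0.0, 329.2], [0.0, 551.5, 236.8], [0.0, 0.0, 1.0]] [-0.114 -0.861  0.814] [[0.84, -0.55, 0.02], [-0.28, -0.45, -0.85], [0.47, 0.7, -0.53]]
wrist [[428.9, 0.0, 314.6], [0.0, 428.9, 242.3], [0.0, 0.0, 1.0]] [0.057 0.601 0.385] [[0.22, 0.98, -0.0], [0.94, -0.21, 0.28], [0.27, -0.06, -0.96]]
```

View pics/top0.png

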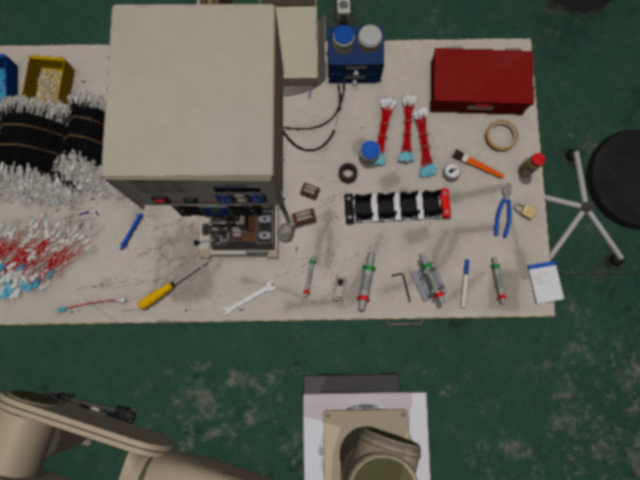

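View pics/side0.png

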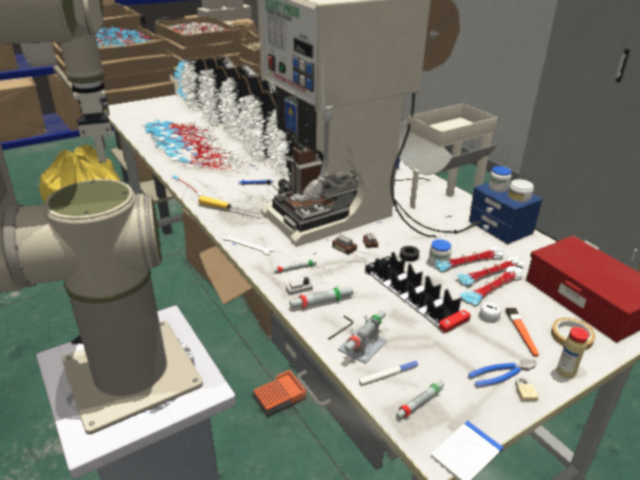

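The top view shows the stand at (398,205), with its red end at (446,205).

Candidates in the top view:
- **gauge_12:** (310,277), thin with a green and a red collar. Could be confused with the blue pen (132,230), the blue/white marker (465,283) and the red/blue wire (92,304).
- **gauge_27:** (366,282), the thickest and longest.
- **gauge_22:** (430,280), on the clip base.
- **gauge_17:** (498,280). Could be confused with the gauge_12 by size.

I choose by the green and red collars plus the length, and check in a crop.

```bash
cat > h.py <<'E'
import numpy as np,cv2,pickle
from scipy.spatial.transform import Rotation as Ro
def ray(c,uv):
    K,R,t=map(np.asarray,(c["camera_matrix"],c["R"],c["t"]))
    d=R.T@np.linalg.solve(K,[uv[0],uv[1],1.]); return -R.T@t,d
def plane(c,uv,z):
    o,d=ray(c,uv); return o+d*(z-o[2])/d[2]
def proj(c,X):
    p=c["camera_matrix"]@(c["R"]@np.asarray(X)+c["t"]); return p[:2]/p[2]
def tri(c1,p1,c2,p2):
    A=[];b=[]
    for c,p in((c1,p1),(c2,p2)):
        o,d=ray(c,p); d/=np.linalg.norm(d); P=np.eye(3)-np.outer(d,d); A.append(P); b.append(P@o)
    X=np.linalg.lstsq(np.vstack(A),np.hstack(b),rcond=None)[0]
    return X
def masks(img):
    h=cv2.cvtColor(img,cv2.COLOR_RGB2HSV); H,S,V=cv2.split(h)
    return {"red":(((H<8)|(H>172))&(S>120)&(V>50)),"green":((H>45)&(H<85)&(S>90)&(V>40)),"blue":((H>95)&(H<125)&(S>110)&(V>50))}
def blobs(img,col,amin=4):
    m=masks(img)[col].astype(np.uint8); n,l,s,ce=cv2.connectedComponentsWithStats(m)
    return [(ce[i].round(1),int(s[i,4]),s[i,:4].tolist()) for i in range(1,n) if s[i,4]>=amin]
def rot(q): return Ro.from_quat([q[1],q[2],q[3],q[0]]).as_matrix()
def plan(s,xyz,yaw):
    """remaining tool-axis shift and turn to TCP xyz with tool y at world angle yaw (mod pi)"""
    R=rot(s["tool_rot"]); d=R.T@(np.asarray(xyz)-s["ee_pos"])
    cur=np.arctan2(R[1,1],R[0,1]); e=(yaw-cur+np.pi/2)%np.pi-np.pi/2
    return np.round(d,4),round(-e,3)  # tool z down: turn is -world yaw
E
python3 - <<'E'
from h import *
c=pickle.load(open("pics/top0.pkl","rb"))
for col in("red","green"):
    for b in blobs(c["img"],col):
        if 180<b[0][1]<320 and b[0][0]>280: print(col,b,plane(c,b[0],.012).round(3))
im=c["img"][170:320,290:520]; cv2.imwrite("pics/crop1.png",cv2.resize(im,None,fx=3.4,fy=3.4,interpolation=cv2.INTER_CUBIC)[:,:,::-1])
E
```

```text
red (array([445. , 202.8]), 255, [440, 188, 11, 30]) [ 0.646 -0.235  0.012]
red (array([306.3, 290.9]), 19, [304, 289, 5, 5]) [0.412 0.145 0.012]
red (array([438.4, 294.2]), 43, [434, 291, 10, 7]) [ 0.398 -0.204  0.012]
red (array([363. , 297.3]), 49, [357, 295, 12, 6]) [ 0.393 -0.005  0.012]
red (array([501.1, 296. ]), 32, [498, 294, 8, 5]) [ 0.391 -0.37   0.012]
green (array([561.4, 183.6]), 454, [546, 168, 30, 31]) [ 0.696 -0.557  0.012]
green (array([557.6, 222.5]), 409, [548, 204, 27, 41]) [ 0.587 -0.537  0.012]
green (array([600.2, 215. ]), 52, [595, 209, 12, 12]) [ 0.606 -0.654  0.012]
green (array([606. , 223.7]), 10, [605, 222, 4, 5]) [ 0.582 -0.667  0.012]
green (array([628.4, 238.8]), 452, [611, 224, 29, 37]) [ 0.539 -0.723  0.012]
green (array([573. , 249.7]), 539, [556, 229, 39, 41]) [ 0.512 -0.571  0.012]
green (array([603. , 248.3]), 7, [600, 248, 7, 2]) [ 0.514 -0.652  0.012]
green (array([312.5, 261.2]), 13, [311, 260, 4, 4]) [0.491 0.128 0.012]
green (array([634.3, 261.2]), 6, [633, 260, 3, 4]) [ 0.478 -0.732  0.012]
green (array([425.8, 265.3]), 36, [421, 263, 10, 6]) [ 0.475 -0.175  0.012]
green (array([368.6, 267.1]), 37, [364, 265, 10, 5]) [ 0.473 -0.022  0.012]
green (array([495., 266.]), 21, [492, 264, 7, 5]) [ 0.471 -0.359  0.012]
green (array([580.3, 267.8]), 6, [579, 266, 4, 4]) [ 0.462 -0.586  0.012]
green (array([638.1, 269. ]), 8, [637, 267, 3, 5]) [ 0.457 -0.74   0.012]
green (array([630.4, 270.2]), 19, [627, 268, 8, 5]) [ 0.454 -0.719  0.012]
green (array([607.9, 308.2]), 2963, [562, 275, 78, 89]) [ 0.354 -0.649  0.012]
green (array([561.2, 302.6]), 14, [558, 301, 7, 4]) [ 0.371 -0.527  0.012]
green (array([557.5, 307.2]), 11, [557, 305, 3, 6]) [ 0.359 -0.516  0.012]
green (array([582.7, 313.8]), 6, [582, 313, 3, 3]) [ 0.341 -0.581  0.012]
```

View pics/crop1.png

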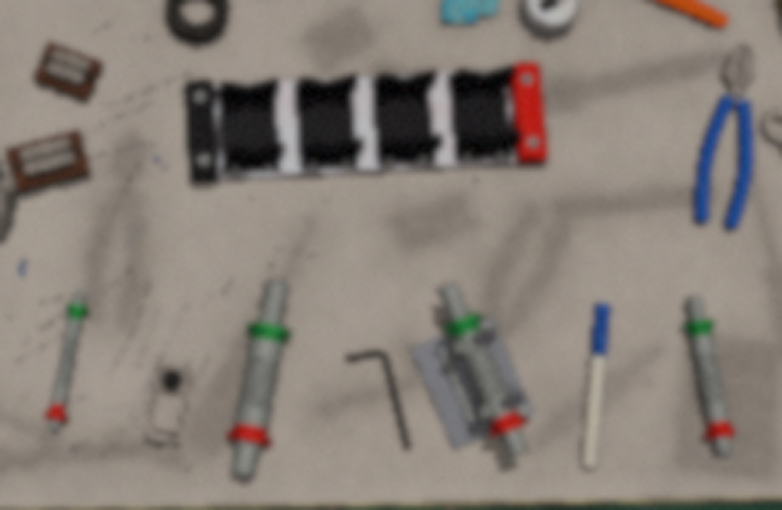

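The crop agrees. The four gauges with green and red collars are, left to right, 12, 27, 22 in the clip, and 17. The stand's red end is at -y, and no blue look-alike is near. Next I swing in front of the press.

apply_moves:
  plan:
    - [-0.033, -0.035, 0, 0, 1]
    - [-0.033, -0.035, 0, 0, 1]
    - [-0.033, -0.035, 0, 0, 1]
    - [-0.033, -0.035, 0, 0, 1]
    - [-0.033, -0.035, 0, 0, 1]
    - [-0.033, -0.035, 0, 0, 1]
    - [-0.033, -0.035, 0, 0, 1]
    - [-0.033, -0.035, 0, 0, 1]

```text
t: 0.95
ee_pos: [0.3286, 0.252, 0.2186]
tool_rot: [0.0, 0.111, 0.994, 0.0]
wrist_force: [1.3, 0.6, 0.3]
width: 0.0931
grip_force: 0.0
```

apply_moves:
  plan:
    - [-0.023, -0.033, -0.01, 0, 1]
    - [-0.023, -0.033, -0.01, 0, 1]
    - [-0.023, -0.033, -0.01, 0, 1]
    - [-0.023, -0.033, -0.01, 0, 1]
    - [-0.023, -0.033, -0.01, 0, 1]
    - [-0.023, -0.033, -0.01, 0, 1]
    - [-0.023, -0.033, -0.01, 0, 1]
    - [-0.023, -0.033, -0.01, 0, 1]

```text
t: 1.75
ee_pos: [0.4495, -0.0461, 0.2989]
tool_rot: [0.0, 0.111, 0.994, 0.0]
wrist_force: [-0.0, 0.0, 0.3]
width: 0.093
grip_force: 0.0
```

```bash
python3 - <<'E'
from h import *
from station import manip, read_camera
c=read_camera("wrist"); pickle.dump(c,open("pics/w1.pkl","wb")); cv2.imwrite("pics/w1.png",c["img"][:,:,::-1])
c2=read_camera("top"); pickle.dump(c2,open("pics/top1.pkl","wb"))
print(manip.sense()["ee_pos"],manip.sense()["joints"].round(2))
for col in("red","green"):
    for b in blobs(c["img"],col,15): print(col,b,plane(c,b[0],.012).round(4))
E
```

```text
[ 0.45045365 -0.04835109  0.29947611] [-0.22 -0.29  1.74 -0.    1.69 -1.56]
red (array([491.3, 119. ]), 187, [483, 113, 18, 13]) [0.4136 0.145  0.012 ]
red (array([344.7, 132.6]), 403, [327, 127, 36, 13]) [ 0.3937 -0.0032  0.012 ]
red (array([153.6, 181.3]), 359, [139, 170, 29, 24]) [ 0.3977 -0.2106  0.012 ]
red (array([ 11.5, 208.3]), 254, [0, 201, 23, 16]) [ 0.3914 -0.3692  0.012 ]
red (array([193.7, 365.7]), 372, [183, 353, 22, 26]) [ 0.6192 -0.2352  0.012 ]
red (array([264.9, 465.4]), 525, [250, 446, 27, 34]) [ 0.78   -0.1889  0.012 ]
red (array([360.9, 466.8]), 168, [355, 457, 13, 18]) [ 0.8098 -0.068   0.012 ]
red (array([308.5, 472.3]), 52, [301, 468, 15, 7]) [ 0.8032 -0.1363  0.012 ]
green (array([217.1,  54.4]), 38110, [0, 0, 640, 155]) [ 0.2933 -0.1099  0.012 ]
green (array([394.1,   7.9]), 492, [376, 0, 43, 20]) [0.2914 0.066  0.012 ]
green (array([98.2, 22.2]), 32, [94, 18, 10, 9]) [ 0.2406 -0.2131  0.012 ]
green (array([159.6,  40.3]), 17, [157, 39, 7, 4]) [ 0.2688 -0.1607  0.012 ]
green (array([  3.9, 131.7]), 98, [0, 124, 9, 16]) [ 0.3152 -0.3438  0.012 ]
green (array([  3.4, 154.2]), 29, [0, 151, 10, 6]) [ 0.3362 -0.3538  0.012 ]
green (array([483.9, 198.1]), 167, [475, 192, 18, 12]) [0.4932 0.1282 0.012 ]
green (array([344.3, 212.8]), 354, [328, 206, 33, 14]) [ 0.4758 -0.0207  0.012 ]
green (array([204.9, 247.8]), 304, [193, 237, 26, 23]) [ 0.4803 -0.179   0.012 ]
green (array([ 49.3, 275.6]), 230, [39, 267, 23, 17]) [ 0.4727 -0.3595  0.012 ]
green (array([381.4, 446.3]), 67, [368, 443, 30, 12]) [ 0.7841 -0.0363  0.012 ]
```

View pics/w1.png

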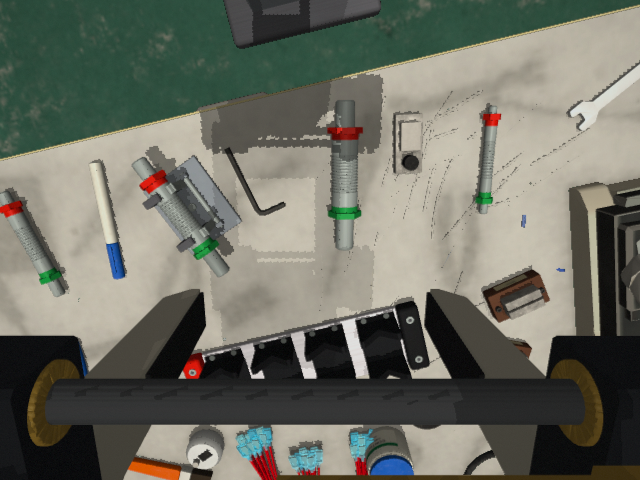

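The wrist view shows gauge_27 at (345,170), gauge_12 at (487,160), and gauge_17 at (30,240). The clip is at (185,200) with its bright sprung jaw on the right, world +y. The stand sits behind the fingers at (300,340), so I move over it for a clear look.

apply_moves:
  plan:
    - [-0.049, 0, 0, 0, 1]
    - [-0.049, 0, 0, 0, 1]
    - [-0.049, 0, 0, 0, 1]
    - [-0.049, 0, 0, 0, 1]
    - [0, 0, 0, 0, 1]
    - [0, 0, 0, 0, 1]

```text
t: 2.45
ee_pos: [0.6402, -0.087, 0.2955]
tool_rot: [-0.003, 0.111, 0.994, 0.0]
wrist_force: [-0.9, 0.2, 0.2]
width: 0.0931
grip_force: 0.0
```

```bash
python3 - <<'E'
from h import *
from station import manip, read_camera
c=read_camera("wrist"); pickle.dump(c,open("pics/w2.pkl","wb")); cv2.imwrite("pics/w2.png",c["img"][:,:,::-1])
for b in blobs(c["img"],"red",50): print(b,plane(c,b[0],.02).round(4))
w1=pickle.load(open("pics/w1.pkl","rb"))
for n,r,g,z in(("27",(344.7,132.6),(344.3,212.8),.0155),("12",(491.3,119),(483.9,198.1),.008),("22",(153.6,181.3),(204.9,247.8),.042),("17",(11.5,208.3),(49.3,275.6),.0105)):
    a,b=plane(w1,r,z+.003),plane(w1,g,z+.003); print(n,((a+b)/2).round(4),np.linalg.norm(a-b).round(4),np.degrees(np.arctan2(*(b-a)[1::-1])).round(1))
E
```

```text
(array([183.6, 231.8]), 1535, [162, 195, 45, 76]) [ 0.6448 -0.2327  0.02  ]
(array([262.1, 345.3]), 1260, [240, 309, 44, 70]) [ 0.7938 -0.1853  0.02  ]
(array([367.2, 343.1]), 634, [358, 320, 21, 43]) [ 0.8178 -0.0668  0.02  ]
(array([308.5, 356.7]), 718, [293, 334, 27, 45]) [ 0.82   -0.1365  0.02  ]
(array([367.7, 370.7]), 274, [359, 363, 18, 16]) [ 0.8533 -0.073   0.02  ]
(array([318.2, 430.2]), 227, [309, 424, 22, 17]) [ 0.9211 -0.1477  0.02  ]
(array([217.3, 456.6]), 5438, [123, 427, 159, 53]) [ 0.9313 -0.2792  0.02  ]
27 [ 0.4339 -0.0122  0.0185] 0.0828 -12.0
12 [0.4536 0.137  0.011 ] 0.0815 -11.9
22 [ 0.4342 -0.1828  0.045 ] 0.082 20.9
17 [ 0.4319 -0.3632  0.0135] 0.0816 6.8
```

View pics/w2.png

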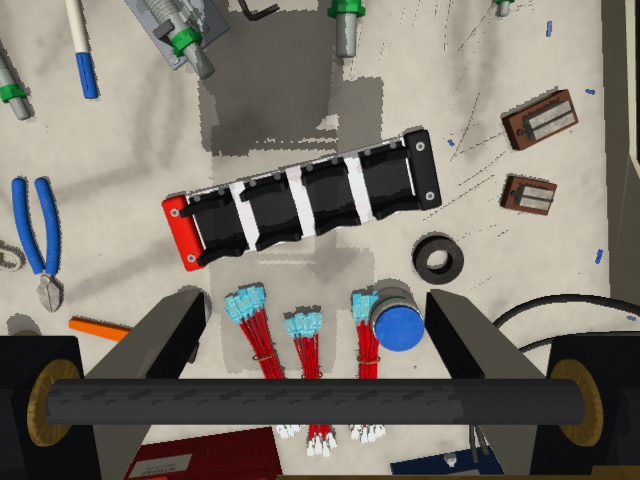

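The view shows the stand clearly. The red end's screws are at (174,213) and (191,259), the black end's at (419,147) and (430,197).

```bash
python3 - <<'E'
from h import *
c=pickle.load(open("pics/w2.pkl","rb"))
g=cv2.cvtColor(c["img"],cv2.COLOR_RGB2GRAY)
P=[]
for u,v in((174,213),(191,259),(419,147),(430,197)):
    w=g[v-6:v+7,u-6:u+7].astype(float); 
    p=plane(c,(u,v),.02); P.append(p); print(p.round(4))
r,b=(P[0]+P[1])/2,(P[2]+P[3])/2
print("d",np.linalg.norm(r-b)); e=(b-r)/np.linalg.norm(b-r); print("row ang",np.degrees(np.arctan2(e[1],e[0])), "screw ang",[np.degrees(np.arctan2(*(q-p)[1::-1])) for p,q in((P[0],P[1]),(P[2],P[3]))])
m=(r+b)/2
for k in range(4): print("notch from red",k,(m+e*(62*k-93)/1000).round(4))
# same in top view: project to compare
t=pickle.load(open("pics/top0.pkl","rb")); print([proj(t,x).round(1) for x in P])
E
```

```text
[ 0.623  -0.2364  0.02  ]
[ 0.6757 -0.2341  0.02  ]
[0.6129 0.0259 0.02  ]
[0.6658 0.029  0.02  ]
d 0.26285784809313173
row ang 92.18214999266037 screw ang [np.float64(2.512143255478453), np.float64(3.4398975842078454)]
notch from red 0 [ 0.6479 -0.1968  0.02  ]
notch from red 1 [ 0.6455 -0.1349  0.02  ]
notch from red 2 [ 0.6432 -0.0729  0.02  ]
notch from red 3 [ 0.6408 -0.011   0.02  ]
[array([446.6, 210.4]), array([444.7, 191.5]), array([349.6, 215.5]), array([347.9, 196.5])]
```

apply_moves:
  plan:
    - [0.036, 0.005, 0.025, 0, 0.8]
    - [0.036, 0.005, 0.025, 0, 0.8]
    - [0.036, 0.005, 0.025, 0, 0.8]
    - [0.036, 0.005, 0.025, 0, 0.8]
    - [0.036, 0.005, 0.025, 0, 0.8]
    - [0.036, 0.005, 0.025, 0, 0.8]
    - [0, 0, 0, 0, 0.8]
    - [0, 0, 0, 0, 0.8]

```text
t: 3.3
ee_pos: [0.435, -0.01, 0.1492]
tool_rot: [0.001, 0.111, 0.994, -0.0]
wrist_force: [0.7, -0.1, 1.0]
width: 0.0744
grip_force: 0.0
```

```bash
python3 - <<'E'
from h import *
from station import manip, read_camera
s=manip.sense(); print(s["ee_pos"].round(4),plan(s,(.434,-.0125,.004),np.radians(78)))
c=read_camera("wrist"); 
for k in("red","green"):
  for b in blobs(c["img"],k,150): 
    p=plane(c,b[0],.0185)
    if abs(p[0]-.434)<.08 and abs(p[1])<.05: print(k,b,p.round(4))
E
```

```text
[ 0.435  -0.01    0.1492] (array([ 0.0008, -0.0027,  0.1452]), np.float64(-0.012))
red (array([312.5, 172.7]), 894, [287, 162, 52, 22]) [ 0.3939 -0.0037  0.0185]
green (array([314.1, 285.9]), 744, [291, 274, 47, 23]) [ 0.4759 -0.0212  0.0185]
```

apply_moves:
  plan:
    - [0, -0.002, 0.04, -0.012, 0.8]
    - [0, 0, 0.04, 0, 0.8]
    - [0, 0, 0.04, 0, 0.7]
    - [0, 0, 0.025, 0, 0.6]
    - [0, 0, 0, 0, 0.6]
    - [0, 0, 0, 0, 0]
    - [0, 0, 0, 0, 0]
    - [0, 0, 0, 0, 0]

```text
t: 4.15
ee_pos: [0.438, -0.013, 0.0058]
tool_rot: [0.002, 0.105, 0.994, -0.0]
wrist_force: [0.1, 0.0, 0.3]
width: 0.0364
grip_force: 0.0
```

apply_moves:
  plan:
    - [0, 0, 0, 0, 0]
    - [0, 0, 0, 0, 0]
    - [0, 0, 0, 0, 0]
    - [0, 0, -0.03, 0, 0]
    - [0, 0, -0.04, 0, 0]
    - [0, 0, -0.04, 0, 0]
    - [0, 0, -0.03, 0, 0]
    - [0, 0, 0, 0, 0]

```text
t: 4.95
ee_pos: [0.4391, -0.0131, 0.1489]
tool_rot: [0.004, 0.105, 0.994, -0.0]
wrist_force: [0.1, 0.8, -1.1]
width: 0.0263
grip_force: 30.0
```

```bash
cat > chk.py <<'E'
import sys
from h import *
from station import manip, read_camera
# gauge in hand: collars in the wrist view at the gauge's own height (drop d below TCP..), tool-x offset of mid
a=[float(x) for x in sys.argv[1:]]  # axis offset above TCP, target x,y,z,yawdeg
s=manip.sense(); R=rot(s["tool_rot"]); c=read_camera("wrist"); P=[]
for k in("red","green"):
    L=[]
    for b in blobs(c["img"],k,80):
        p=R.T@(plane(c,b[0],s["ee_pos"][2]+a[0]+.003)-s["ee_pos"])
        if abs(p[1])<.02 and .025<abs(p[0])<.06: L.append((b[1],p,b[0]))
    if L: m=max(L,key=lambda q:q[0]); P.append(m[1]); print(k,m[0],m[1].round(4),m[2])
if len(P)==2: print("mid off (tool x,y)",((P[0]+P[1])/2).round(4),"tilt deg",np.degrees(np.arctan((P[1]-P[0])[1]/(P[1]-P[0])[0])).round(1))
print(s["ee_pos"].round(4),s["width"].round(4),s["grip_force"].round(1),s["wrist_force"].round(1),"plan",plan(s,a[1:4],np.radians(a[4])),"axes",R[:2,:2].round(3).tolist())
E
python3 chk.py .0115 .6479 -.1968 .14 92.2
```

```text
red 3257 [ 0.0439 -0.0015 -0.0149] [314.6 215.2]
green 659 [-0.0497 -0.0014 -0.0141] [314.8 430.2]
mid off (tool x,y) [-0.0029 -0.0015 -0.0145] tilt deg -0.0Traceback (most recent call last):
  File "chk.py", line 14, in <module>
    print(s["ee_pos"].round(4),s["width"].round(4),s["grip_force"].round(1),s["wrist_force"].round(1),"plan",plan(s,a[1:4],np.radians(a[4])),"axes",R[:2,:2].round(3).tolist())
                               ^^^^^^^^^^^^^^^^
AttributeError: 'float' object has no attribute 'round'
```

apply_moves:
  plan:
    - [-0.04, -0.023, 0, 0, 0]
    - [-0.04, -0.023, 0, 0, 0]
    - [-0.04, -0.023, 0, 0, 0]
    - [-0.04, -0.023, 0, 0, 0]
    - [-0.04, -0.023, 0, 0, 0]
    - [-0.04, -0.022, 0, -0.08, 0]
    - [0, 0, 0, -0.09, 0]
    - [0, 0, 0, -0.08, 0]

```text
t: 5.8
ee_pos: [0.6408, -0.1974, 0.1386]
tool_rot: [-0.003, -0.021, 1.0, 0.001]
wrist_force: [0.1, 0.1, -1.6]
width: 0.0261
grip_force: 30.0
```

```bash
sed -i 's/s\["width"\].round(4),s\["grip_force"\].round(1)/round(s["width"],4),round(s["grip_force"],1)/' chk.py; python3 chk.py .0115 .646 -.1968 .042 92.2
```

```text
red 6354 [ 0.0397 -0.0108 -0.0143] [288.8 226.8]
green 639 [-0.0488 -0.0014 -0.0148] [314.6 430.2]
mid off (tool x,y) [-0.0045 -0.0061 -0.0145] tilt deg -6.1
[ 0.6408 -0.1974  0.1386] 0.0261 30.0 [ 0.1  0.1 -1.6] plan (array([-0.0059,  0.0001,  0.0966]), np.float64(0.003)) axes [[-0.999, -0.041], [-0.042, 0.999]]
```

apply_moves:
  plan:
    - [-0.005, 0, 0.03, 0, 0]
    - [0, 0, 0.03, 0, 0]
    - [0, 0, 0.02, 0, 0]
    - [0, 0, 0.01, 0, 0]
    - [0, 0, 0.003, 0, 0]
    - [0, 0, 0.003, 0, 0]
    - [0, 0, 0, 0, 0]
    - [0, 0, 0, 0, 0]

```text
t: 6.65
ee_pos: [0.6478, -0.197, 0.0491]
tool_rot: [0.001, -0.02, 1.0, -0.0]
wrist_force: [0.9, -0.8, -2.3]
width: 0.0264
grip_force: 30.0
```

apply_moves:
  plan:
    - [0, 0, 0.004, 0, 0]
    - [0, 0, 0.003, 0, 0]
    - [0, 0, 0, 0, 0]
    - [0, 0, 0.002, 0, 0]
    - [0, 0, 0, 0, 0]
    - [0, 0, 0, 0, 0]

```text
t: 7.25
ee_pos: [0.6479, -0.196, 0.0409]
tool_rot: [0.001, -0.02, 1.0, 0.0]
wrist_force: [-4.8, 5.5, 13.2]
width: 0.0258
grip_force: 30.0
```

apply_moves:
  plan:
    - [0, 0, 0, 0, 0.37]
    - [0, 0, 0, 0, 0.37]
    - [0, 0, 0, 0, 0.37]
    - [0, 0, 0, 0, 0.37]
    - [0, 0, -0.03, 0, 0.37]
    - [0, 0, -0.04, 0, 0.37]
    - [0, 0, -0.04, 0, 0.4]
    - [0, 0, -0.04, 0, 0.6]

```text
t: 8.05
ee_pos: [0.6467, -0.1967, 0.1898]
tool_rot: [-0.0, -0.019, 1.0, 0.0]
wrist_force: [0.1, -0.7, 0.7]
width: 0.0416
grip_force: 0.0
```

```bash
python3 - <<'E'
from h import *
from station import manip, read_camera
s=manip.sense();c=read_camera("wrist"); print(s["ee_pos"].round(4),s["wrist_force"].round(1))
for k in("red","green"):
  for b in blobs(c["img"],k,100):
    p=plane(c,b[0],.054)
    if abs(p[0]-.645)<.09 and abs(p[1]+.19)<.06: print(k,b,p.round(4))
cv2.imwrite("pics/w3.png",c["img"][:,:,::-1])
print(plan(s,(.4345,-.184,.12),np.radians(110.9)))
E
```

```text
[ 0.6467 -0.1967  0.1898] [ 0.1 -0.7  0.7]
red (array([316.8, 169.9]), 838, [292, 160, 51, 21]) [ 0.6031 -0.1981  0.054 ]
red (array([270.2, 215.9]), 2775, [254, 167, 33, 100]) [ 0.6374 -0.2304  0.054 ]
green (array([316.6, 281.7]), 718, [294, 271, 46, 21]) [ 0.6868 -0.1949  0.054 ]
(array([0.2115, 0.0209, 0.0699]), np.float64(-0.326))
```

View pics/w3.png

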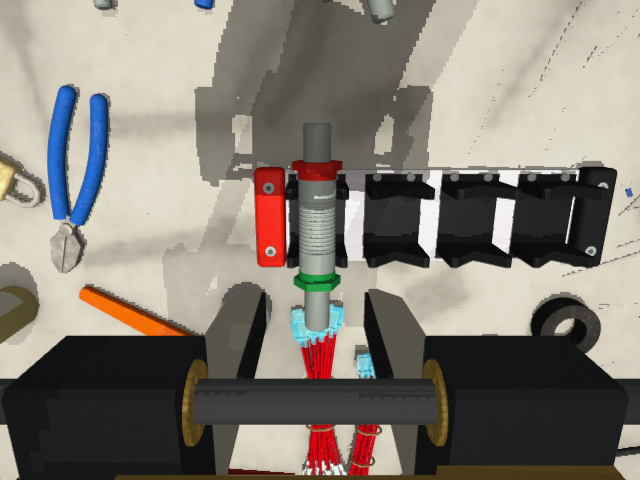

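gauge_27 is seated in notch 1 beside the red end: collars at (317,170) and (317,282), lying straight. Next is the clip.

apply_moves:
  plan:
    - [0.042, 0.004, 0, 0, 0.6]
    - [0.042, 0.004, 0, 0, 0.6]
    - [0.042, 0.004, 0, 0, 0.6]
    - [0.042, 0.004, 0.01, 0, 0.6]
    - [0.042, 0.004, 0.02, -0.08, 0.6]
    - [0, 0, 0.01, -0.12, 0.6]
    - [0, 0, 0, -0.126, 0.6]
    - [0, 0, 0, 0, 0.6]

```text
t: 8.9
ee_pos: [0.4358, -0.1849, 0.1482]
tool_rot: [-0.0, -0.182, 0.983, 0.0]
wrist_force: [0.2, -0.6, 0.5]
width: 0.0553
grip_force: 0.0
```

```bash
python3 - <<'E'
from h import *
from station import manip, read_camera
s=manip.sense();c=read_camera("wrist"); print(s["joints"].round(2)); P=[]
for k in("red","green"):
  for b in blobs(c["img"],k,100):
    p=plane(c,b[0],.045)
    if np.hypot(p[0]-.434,p[1]+.184)<.06: print(k,b,p.round(4)); P.append(p)
m=sum(P)/2; d=P[1]-P[0]; a=np.arctan2(d[1],d[0]); print(m.round(4),np.degrees(a)); print(s["ee_pos"].round(4),plan(s,(m[0],m[1],.026),a+np.pi/2))
cv2.imwrite("pics/w4.png",c["img"][:,:,::-1])
E
```

```text
[-0.51 -0.17  1.92 -0.    1.4  -2.45]
red (array([318.5, 181.2]), 884, [295, 170, 48, 24]) [ 0.3975 -0.1979  0.045 ]
green (array([318. , 303.3]), 720, [297, 291, 43, 24]) [ 0.4755 -0.1682  0.045 ]
[ 0.4365 -0.1831  0.045 ] 20.877701996316652
[ 0.4358 -0.1849  0.1482] (array([-0.0013,  0.0014,  0.1222]), np.float64(0.002))
```

View pics/w4.png

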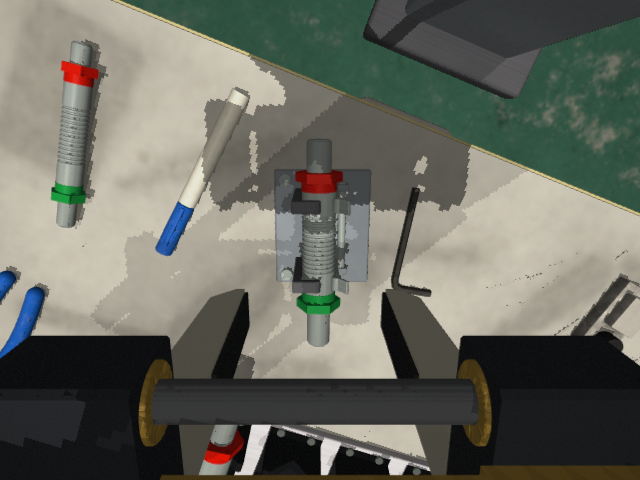

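gauge_22 is in the clip at (318,240): dark hooked jaws on the left (305,207)/(305,285), bright sprung jaws on the right, which is tool +y. I go down to grip it.

apply_moves:
  plan:
    - [-0.001, 0.001, 0.04, 0, 0.6]
    - [0, 0, 0.04, 0, 0.6]
    - [0, 0, 0.03, 0, 0.55]
    - [0, 0, 0.012, 0, 0.5]
    - [0, 0, 0, 0, 0.4]
    - [0, 0, 0, 0, 0]
    - [0, 0, 0, 0, 0]
    - [0, 0, 0, 0, 0]

```text
t: 9.75
ee_pos: [0.4377, -0.1824, 0.0283]
tool_rot: [0.001, -0.181, 0.983, 0.001]
wrist_force: [-1.9, 8.0, 7.7]
width: 0.0214
grip_force: 30.0
```

apply_moves:
  plan:
    - [0, 0, 0, 0, 0]
    - [0, 0, 0, 0, 0]
    - [0, 0, 0, 0, 0]

```text
t: 10.05
ee_pos: [0.4377, -0.1824, 0.0283]
tool_rot: [0.001, -0.181, 0.983, 0.001]
wrist_force: [-2.5, 9.8, 7.4]
width: 0.0212
grip_force: 30.0
```

apply_moves:
  plan:
    - [0, 0.004, 0, 0, 0]
    - [0, 0.004, 0, 0, 0]
    - [0, 0.004, 0, 0, 0]
    - [0, 0.003, 0, 0, 0]
    - [0, 0, 0, 0, 0]
    - [0, 0, 0, 0, 0]

```text
t: 10.65
ee_pos: [0.4336, -0.1716, 0.0286]
tool_rot: [0.002, -0.181, 0.983, -0.003]
wrist_force: [2.8, -6.1, -0.3]
width: 0.0215
grip_force: 30.0
```

apply_moves:
  plan:
    - [0, 0.003, 0, 0, 0]
    - [0, 0.001, 0, 0, 0]
    - [0, 0, 0, 0, 0]
    - [0, 0, 0, 0, 0]
    - [0, 0, -0.005, 0, 0]
    - [0, 0, 0, 0, 0]

```text
t: 11.25
ee_pos: [0.4317, -0.1679, 0.0336]
tool_rot: [0.001, -0.181, 0.983, -0.002]
wrist_force: [1.0, -5.4, 1.7]
width: 0.0213
grip_force: 30.0
```

apply_moves:
  plan:
    - [0, 0, -0.01, 0, 0]
    - [0, 0, -0.015, 0, 0]
    - [0, 0, -0.02, 0, 0]
    - [0, 0, -0.04, 0, 0]
    - [0, 0, -0.04, 0, 0]
    - [0, 0, 0, 0, 0]

```text
t: 11.85
ee_pos: [0.4337, -0.1677, 0.1637]
tool_rot: [0.004, -0.181, 0.983, -0.004]
wrist_force: [0.7, 0.3, -1.2]
width: 0.021
grip_force: 30.0
```

```bash
python3 chk.py .015 .6435 -.1349 .15 92.2
```

```text
red 2722 [ 0.0432 -0.0011 -0.0183] [314.4 221.1]
green 844 [-0.047  -0.001  -0.0176] [314.7 432.1]
mid off (tool x,y) [-0.0019 -0.001  -0.018 ] tilt deg -0.0
[ 0.4337 -0.1677  0.1637] 0.021 30.0 [ 0.7  0.3 -1.2] plan (array([-0.2076, -0.0441,  0.0156]), np.float64(0.326)) axes [[-0.934, -0.357], [-0.357, 0.934]]
```

apply_moves:
  plan:
    - [-0.042, -0.009, 0, 0, 0]
    - [-0.042, -0.009, 0, 0, 0]
    - [-0.042, -0.009, 0, 0, 0]
    - [-0.042, -0.009, 0, 0, 0]
    - [-0.04, -0.008, 0, 0.08, 0]
    - [0, 0, 0, 0.12, 0]
    - [0, 0, 0, 0.126, 0]
    - [0, 0, 0, 0, 0]

```text
t: 12.7
ee_pos: [0.6393, -0.1321, 0.1542]
tool_rot: [-0.002, -0.019, 1.0, 0.0]
wrist_force: [-0.3, -0.7, -1.3]
width: 0.0212
grip_force: 30.0
```

```bash
python3 chk.py .015 .6445 -.1349 .048 92.2
```

```text
red 2720 [ 0.0428 -0.0014 -0.0179] [314.3 221. ]
green 796 [-0.0468 -0.0013 -0.0182] [314.8 431.9]
mid off (tool x,y) [-0.002  -0.0013 -0.018 ] tilt deg -0.1
[ 0.6393 -0.1321  0.1542] 0.0212 30.0 [-0.3 -0.7 -1.3] plan (array([-0.0055, -0.0031,  0.1062]), np.float64(-0.001)) axes [[-0.999, -0.037], [-0.037, 0.999]]
```

apply_moves:
  plan:
    - [-0.005, -0.003, 0.03, 0, 0]
    - [0, 0, 0.03, 0, 0]
    - [0, 0, 0.03, 0, 0]
    - [0, 0, 0.015, 0, 0]
    - [0, 0, 0.005, 0, 0]
    - [0, 0, 0, 0, 0]
    - [0, 0, 0, 0, 0]

```text
t: 13.45
ee_pos: [0.6464, -0.1358, 0.0486]
tool_rot: [0.001, -0.02, 1.0, -0.0]
wrist_force: [0.3, -1.0, -0.8]
width: 0.0214
grip_force: 30.0
```

apply_moves:
  plan:
    - [0, 0, 0.005, 0, 0]
    - [0, 0, 0.005, 0, 0]
    - [0, 0, 0.003, 0, 0]
    - [0, 0, 0.002, 0, 0]
    - [0, 0, 0.001, 0, 0]
    - [0, 0, 0, 0, 0]
    - [0, 0, 0, 0, 0]

```text
t: 14.15
ee_pos: [0.6466, -0.1341, 0.0343]
tool_rot: [0.001, -0.02, 1.0, 0.001]
wrist_force: [-10.4, 8.6, 21.6]
width: 0.0211
grip_force: 30.0
```

apply_moves:
  plan:
    - [0, 0, -0.001, 0, 0.32]
    - [0, 0, 0, 0, 0.32]
    - [0, 0, 0, 0, 0.32]
    - [0, 0, 0, 0, 0.32]
    - [0, 0, -0.03, 0, 0.32]
    - [0, 0, -0.04, 0, 0.32]
    - [0, 0, -0.04, 0, 0.4]
    - [0, 0, -0.04, 0, 0.6]

```text
t: 14.95
ee_pos: [0.6449, -0.1356, 0.1826]
tool_rot: [-0.0, -0.019, 1.0, 0.0]
wrist_force: [0.0, -0.1, 0.4]
width: 0.0411
grip_force: 0.0
```

```bash
cat > st.py <<'E'
import sys
from h import *
from station import manip, read_camera
x,y,z,x2,y2,yaw=map(float,sys.argv[1:7])  # look for gauge collars near x,y at z; then plan to x2,y2
s=manip.sense();c=read_camera("wrist"); print(s["ee_pos"].round(4),s["wrist_force"].round(1),s["joints"].round(2)); P=[]
for k in("red","green"):
  L=[(b[1],plane(c,b[0],z)) for b in blobs(c["img"],k,60)]
  L=[q for q in L if .03<np.hypot(q[1][0]-x,q[1][1]-y)<.056]
  if L: p=min(L,key=lambda q:abs(np.hypot(q[1][0]-x,q[1][1]-y)-.043))[1]; P.append(p); print(k,len(L),p.round(4))
if len(P)==2:
  m=sum(P)/2; d=P[1]-P[0]; print("mid",m.round(4),"deg",np.degrees(np.arctan2(d[1],d[0])).round(1))
print("plan",plan(s,(x2,y2,.15),np.radians(yaw)))
if len(sys.argv)>7: cv2.imwrite(sys.argv[7],c["img"][:,:,::-1])
E
python3 st.py .645 -.135 .05 .4325 -.3632 96.8
```

```text
[ 0.6449 -0.1356  0.1826] [ 0.  -0.1  0.4] [-0.28  0.31  1.35 -0.    1.48 -1.89]
red 1 [ 0.6036 -0.1362  0.05  ]
green 1 [ 0.6869 -0.1327  0.05  ]
mid [ 0.6452 -0.1344  0.05  ] deg 2.4
plan (array([ 0.2211, -0.2192,  0.0327]), np.float64(-0.08))
```

Seated at the right place and angle. Now gauge_17.

apply_moves:
  plan:
    - [0.032, -0.031, 0, 0, 0.6]
    - [0.032, -0.031, 0, 0, 0.6]
    - [0.032, -0.031, 0, 0, 0.6]
    - [0.032, -0.031, 0, 0, 0.6]
    - [0.032, -0.031, 0, 0, 0.6]
    - [0.032, -0.031, 0.01, 0, 0.6]
    - [0.029, -0.033, 0.02, -0.08, 0.6]
    - [0, 0, 0, 0, 0.6]

```text
t: 15.8
ee_pos: [0.4282, -0.3656, 0.1484]
tool_rot: [-0.002, -0.058, 0.998, 0.001]
wrist_force: [0.4, 0.8, -1.3]
width: 0.0561
grip_force: 0.0
```

```bash
python3 st.py .433 -.364 .0135 .4325 -.3632 96.8
```

```text
[ 0.4282 -0.3656  0.1484] [ 0.4  0.8 -1.3] [-0.8   0.08  1.67 -0.    1.39 -2.48]
red 1 [ 0.3922 -0.3697  0.0135]
green 1 [ 0.4745 -0.3595  0.0135]
mid [ 0.4333 -0.3646  0.0135] deg 7.1
plan (array([-0.0045,  0.0019, -0.0016]), np.float64(-0.002))
```

apply_moves:
  plan:
    - [-0.003, 0.001, 0.04, 0, 0.6]
    - [0, 0, 0.04, 0, 0.6]
    - [0, 0, 0.04, 0, 0.5]
    - [0, 0, 0.022, 0, 0.4]
    - [0, 0, 0, 0, 0.4]
    - [0, 0, 0, 0, 0.4]
    - [0, 0, 0, 0, 0.4]

```text
t: 16.55
ee_pos: [0.4376, -0.3625, 0.012]
tool_rot: [0.001, -0.06, 0.998, -0.001]
wrist_force: [0.4, 0.9, 0.5]
width: 0.0372
grip_force: 0.0
```

apply_moves:
  plan:
    - [0.004, -0.002, 0.007, 0, 0.4]
    - [0, 0, 0, 0, 0.3]
    - [0, 0, 0, 0, 0]
    - [0, 0, 0, 0, 0]
    - [0, 0, 0, 0, 0]
    - [0, 0, 0, 0, 0]
    - [0, 0, 0, 0, 0]

```text
t: 17.25
ee_pos: [0.4322, -0.3642, 0.0029]
tool_rot: [0.0, -0.06, 0.998, -0.0]
wrist_force: [-1.1, 1.0, 3.1]
width: 0.016
grip_force: 30.0
```

apply_moves:
  plan:
    - [0, 0, -0.03, 0, 0]
    - [0, 0, -0.04, 0, 0]
    - [0, 0, -0.04, 0, 0]
    - [0, 0, -0.04, 0, 0]
    - [0, 0, 0, 0, 0]

```text
t: 17.75
ee_pos: [0.4351, -0.3669, 0.1599]
tool_rot: [0.004, -0.06, 0.998, -0.004]
wrist_force: [0.8, -1.0, -1.2]
width: 0.0164
grip_force: 30.0
```

```bash
python3 chk.py .006 .6432 -.0729 .15 92.2
```

```text
red 1946 [ 0.0397 -0.0013 -0.0093] [314.4 224. ]
green 289 [-0.0526 -0.0013 -0.0086] [314.6 428. ]
mid off (tool x,y) [-0.0065 -0.0013 -0.0089] tilt deg -0.0
[ 0.4351 -0.3669  0.1599] 0.0164 30.0 [ 0.8 -1.  -1.2] plan (array([-0.2416,  0.2672,  0.0092]), np.float64(0.081)) axes [[-0.993, -0.119], [-0.119, 0.993]]
```

apply_moves:
  plan:
    - [-0.03, 0.034, 0, 0, 0]
    - [-0.03, 0.034, 0, 0, 0]
    - [-0.03, 0.034, 0, 0, 0]
    - [-0.03, 0.034, 0, 0, 0]
    - [-0.03, 0.034, 0, 0, 0]
    - [-0.03, 0.034, 0, 0, 0]
    - [-0.03, 0.033, 0, 0, 0]
    - [-0.029, 0.03, 0, 0.08, 0]

```text
t: 18.6
ee_pos: [0.6375, -0.0683, 0.1503]
tool_rot: [-0.001, -0.02, 1.0, 0.0]
wrist_force: [0.3, -1.3, 0.1]
width: 0.016
grip_force: 30.0
```

apply_moves:
  plan:
    - [0, 0, 0, 0, 0]
    - [0, 0, 0.02, 0, 0]
    - [0, 0, 0, 0, 0]
    - [0, 0, 0, 0, 0]

```text
t: 19.0
ee_pos: [0.6361, -0.0708, 0.1308]
tool_rot: [-0.002, -0.019, 1.0, 0.0]
wrist_force: [0.0, 0.4, -0.3]
width: 0.0159
grip_force: 30.0
```

```bash
python3 chk.py .0075 .641 -.0729 .0365 92.2
```

```text
red 1988 [ 0.0399 -0.0015 -0.0104] [314.2 223.8]
green 281 [-0.0511 -0.0011 -0.0107] [315.3 428.2]
mid off (tool x,y) [-0.0056 -0.0013 -0.0105] tilt deg -0.2
[ 0.6361 -0.0708  0.1308] 0.0159 30.0 [ 0.   0.4 -0.3] plan (array([-0.0051, -0.0024,  0.0943]), np.float64(0.001)) axes [[-0.999, -0.039], [-0.039, 0.999]]
```

apply_moves:
  plan:
    - [-0.003, -0.002, 0.03, 0, 0]
    - [0, 0, 0.03, 0, 0]
    - [0, 0, 0.018, 0, 0]
    - [0, 0, 0.005, 0, 0]
    - [0, 0, 0, 0, 0]
    - [0, 0, 0, 0, 0]

```text
t: 19.65
ee_pos: [0.6419, -0.0729, 0.0515]
tool_rot: [0.001, -0.019, 1.0, -0.0]
wrist_force: [0.5, -0.2, -1.0]
width: 0.0162
grip_force: 30.0
```

apply_moves:
  plan:
    - [0, 0, 0.006, 0, 0]
    - [0, 0, 0.004, 0, 0]
    - [0, 0, 0.003, 0, 0]
    - [0, 0, 0.002, 0, 0]
    - [0, 0, 0, 0, 0]
    - [0, 0, 0, 0, 0]

```text
t: 20.25
ee_pos: [0.6414, -0.0714, 0.0361]
tool_rot: [0.001, -0.02, 1.0, 0.001]
wrist_force: [-4.3, 3.9, 8.8]
width: 0.0162
grip_force: 30.0
```

apply_moves:
  plan:
    - [0, 0, 0, 0, 0.27]
    - [0, 0, 0, 0, 0.27]
    - [0, 0, 0, 0, 0.27]
    - [0, 0, 0, 0, 0.27]
    - [0, 0, -0.03, 0, 0.27]
    - [0, 0, -0.04, 0, 0.27]
    - [0, 0, -0.04, 0, 0.4]
    - [0, 0, -0.04, 0, 0.5]

```text
t: 21.05
ee_pos: [0.6404, -0.0725, 0.1859]
tool_rot: [-0.0, -0.02, 1.0, 0.0]
wrist_force: [0.7, -0.4, -0.4]
width: 0.0366
grip_force: 0.0
```

```bash
python3 st.py .643 -.073 .047 .4536 .137 78
```

```text
[ 0.6404 -0.0725  0.1859] [ 0.7 -0.4 -0.4] [-0.19  0.27  1.39 -0.    1.48 -1.8 ]
red 1 [ 0.6011 -0.0741  0.047 ]
green 1 [ 0.6838 -0.071   0.047 ]
mid [ 0.6425 -0.0726  0.047 ] deg 2.1
plan (array([0.1785, 0.2166, 0.036 ]), np.float64(0.248))
```

```bash
python3 - <<'E'
from h import *
w=pickle.load(open("pics/w1.pkl","rb")); t=pickle.load(open("pics/top0.pkl","rb"))
for z in(.0,.03,.1): print(z,"w1",[plane(w,p,z).round(3) for p in((570,188),(605,183),(580,270))],"top",[plane(t,p,z).round(3) for p in((278,256),(278,240),(197,256))])
cv2.imwrite("pics/c5.png",np.hstack([cv2.resize(t["img"][190:300,180:330],(600,440))])[:,:,::-1])
E
```

```text
0.0 w1 [array([0.506, 0.225, 0.   ]), array([0.509, 0.263, 0.   ]), array([0.605, 0.231, 0.   ])] top [array([0.508, 0.22 , 0.   ]), array([0.552, 0.22 , 0.   ]), array([0.512, 0.439, 0.   ])]
0.03 w1 [array([0.498, 0.209, 0.03 ]), array([0.5  , 0.244, 0.03 ]), array([0.59 , 0.214, 0.03 ])] top [array([0.504, 0.218, 0.03 ]), array([0.547, 0.218, 0.03 ]), array([0.507, 0.432, 0.03 ])]
0.1 w1 [array([0.478, 0.17 , 0.1  ]), array([0.48, 0.2 , 0.1 ]), array([0.555, 0.175, 0.1  ])] top [array([0.492, 0.214, 0.1  ]), array([0.533, 0.214, 0.1  ]), array([0.496, 0.418, 0.1  ])]
```

View pics/c5.png

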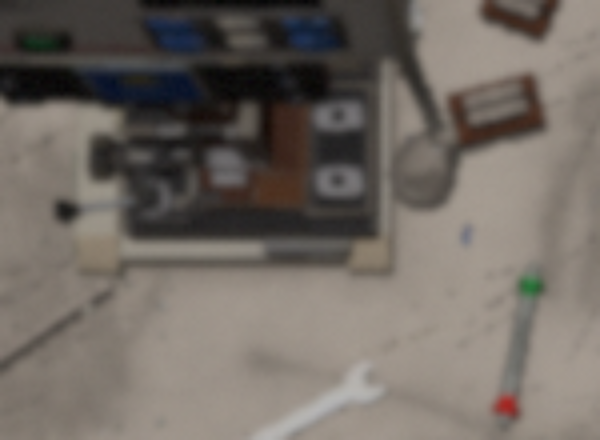

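The crop shows the press base's front corner at about x 0.505, y 0.22, near gauge_12 at (520,345). I go round with x first and a slightly squarer yaw to stay clear.

apply_moves:
  plan:
    - [0.046, 0, 0, 0, 0.5]
    - [0.046, 0, 0, 0, 0.5]
    - [0.046, 0, 0, 0, 0.5]
    - [0.045, 0, 0, 0, 0.5]
    - [0, 0.045, 0, 0, 0.5]
    - [0, 0.045, 0, 0, 0.5]
    - [0, 0.045, 0, 0, 0.5]
    - [0, 0.045, 0, 0, 0.5]

```text
t: 21.9
ee_pos: [0.4506, 0.1015, 0.1848]
tool_rot: [0.001, -0.019, 1.0, 0.0]
wrist_force: [0.5, 0.6, 0.9]
width: 0.0466
grip_force: 0.0
```

apply_moves:
  plan:
    - [0, 0.037, 0, 0.08, 0.5]
    - [0, 0, 0.02, 0.08, 0.5]
    - [0, 0, 0.02, 0, 0.5]
    - [0, 0, 0, 0, 0.5]

```text
t: 22.3
ee_pos: [0.4472, 0.1372, 0.1416]
tool_rot: [-0.002, 0.06, 0.998, -0.001]
wrist_force: [-1.0, -0.2, -0.5]
width: 0.0465
grip_force: 0.0
```

```bash
python3 st.py .4536 .137 .011 .451 .1375 83
```

```text
[0.4472 0.1372 0.1416] [-1.  -0.2 -0.5] [ 0.19 -0.18  1.93 -0.    1.39 -1.26]
red 1 [0.4137 0.1459 0.011 ]
green 1 [0.4943 0.129  0.011 ]
mid [0.454  0.1374 0.011 ] deg -11.8
plan (array([-0.0037,  0.0007, -0.0084]), np.float64(0.002))
```

apply_moves:
  plan:
    - [-0.001, 0, 0.04, 0, 0.5]
    - [0, 0, 0.04, 0, 0.5]
    - [0, 0, 0.03, 0, 0.4]
    - [0, 0, 0.015, 0, 0.4]
    - [0, 0, 0, 0, 0.4]
    - [0, 0, 0, 0, 0.4]

```text
t: 22.95
ee_pos: [0.4514, 0.137, 0.0209]
tool_rot: [0.001, 0.061, 0.998, 0.0]
wrist_force: [-0.0, 0.5, -0.1]
width: 0.0369
grip_force: 0.0
```

apply_moves:
  plan:
    - [0, 0, 0.01, 0, 0.4]
    - [0, 0, 0.008, 0, 0.4]
    - [0, 0, 0, 0, 0.2]
    - [0, 0, 0, 0, 0]
    - [0, 0, 0, 0, 0]
    - [0, 0, 0, 0, 0]
    - [0, 0, 0, 0, 0]
    - [0, 0, 0, 0, 0]

```text
t: 23.75
ee_pos: [0.4507, 0.1372, 0.002]
tool_rot: [0.0, 0.06, 0.998, 0.0]
wrist_force: [-0.1, -0.6, 1.4]
width: 0.0107
grip_force: 29.8
```

apply_moves:
  plan:
    - [0, 0, -0.03, 0, 0]
    - [0, 0, -0.04, 0, 0]
    - [0, 0, -0.04, 0, 0]
    - [0, 0, -0.04, 0, 0]
    - [0, -0.02, 0, 0, 0]
    - [0, 0, 0, 0, 0]

```text
t: 24.35
ee_pos: [0.4489, 0.1162, 0.1532]
tool_rot: [0.002, 0.061, 0.998, -0.0]
wrist_force: [0.1, 0.2, -0.9]
width: 0.0111
grip_force: 29.8
```

```bash
python3 chk.py .005 .6408 -.011 .15 92.2
```

```text
red 1357 [ 0.0372 -0.0006 -0.0081] [316.7 228.7]
green 177 [-0.053  -0.0025 -0.0078] [312.4 426.9]
mid off (tool x,y) [-0.0079 -0.0015 -0.008 ] tilt deg 1.2
[0.4489 0.1162 0.1532] 0.0111 29.8 [ 0.1  0.2 -0.9] plan (array([-0.2059, -0.103 ,  0.0038]), np.float64(-0.16)) axes [[-0.993, 0.121], [0.121, 0.993]]
```

apply_moves:
  plan:
    - [0, -0.035, 0, 0, 0]
    - [0, -0.035, 0, 0, 0]
    - [0, -0.034, 0, 0, 0]
    - [-0.04, 0, 0, 0, 0]
    - [-0.04, 0, 0, 0, 0]
    - [-0.04, 0, 0, 0, 0]
    - [-0.04, 0, 0, 0, 0]
    - [-0.041, 0, 0, -0.08, 0]

```text
t: 25.2
ee_pos: [0.6356, -0.0096, 0.1493]
tool_rot: [-0.001, 0.02, 1.0, 0.0]
wrist_force: [0.2, 0.0, -0.9]
width: 0.0111
grip_force: 29.8
```

apply_moves:
  plan:
    - [0, 0, 0, -0.08, 0]
    - [0, 0, 0.02, 0, 0]
    - [0, 0, 0, 0, 0]
    - [0, 0, 0, 0, 0]

```text
t: 25.6
ee_pos: [0.6336, -0.0096, 0.1298]
tool_rot: [-0.002, -0.019, 1.0, 0.0]
wrist_force: [-0.7, 0.2, -1.1]
width: 0.0106
grip_force: 29.8
```

```bash
python3 chk.py .005 .6365 -.0105 .035 92.2
```

```text
red 1413 [ 0.0375 -0.0006 -0.0079] [316.5 228.3]
green 157 [-0.0528 -0.0025 -0.0082] [312.1 427.3]
mid off (tool x,y) [-0.0076 -0.0015 -0.008 ] tilt deg 1.2
[ 0.6336 -0.0096  0.1298] 0.0106 29.8 [-0.7  0.2 -1.1] plan (array([-0.0032, -0.0011,  0.0948]), np.float64(0.001)) axes [[-0.999, -0.039], [-0.039, 0.999]]
```

apply_moves:
  plan:
    - [0, -0.001, 0.03, 0, 0]
    - [0, 0, 0.03, 0, 0]
    - [0, 0, 0.018, 0, 0]
    - [0, 0, 0.005, 0, 0]
    - [0, 0, 0, 0, 0]
    - [0, 0, 0, 0, 0]

```text
t: 26.25
ee_pos: [0.6362, -0.0112, 0.0506]
tool_rot: [0.001, -0.02, 1.0, -0.0]
wrist_force: [0.2, 0.1, -0.7]
width: 0.0114
grip_force: 29.8
```

apply_moves:
  plan:
    - [0, 0, 0.006, 0, 0]
    - [0, 0, 0.004, 0, 0]
    - [0, 0, 0.002, 0, 0]
    - [0, 0, 0.002, 0, 0]
    - [0, 0, 0, 0, 0]
    - [0, 0, 0, 0, 0]

```text
t: 26.85
ee_pos: [0.6353, -0.0106, 0.0352]
tool_rot: [0.0, -0.02, 1.0, 0.0]
wrist_force: [-2.3, 4.1, 4.4]
width: 0.0113
grip_force: 29.8
```

apply_moves:
  plan:
    - [0, 0, 0, 0, 0.22]
    - [0, 0, 0, 0, 0.22]
    - [0, 0, 0, 0, 0.22]
    - [0, 0, 0, 0, 0.22]
    - [0, 0, -0.03, 0, 0.22]
    - [0, 0, -0.04, 0, 0.22]
    - [0, 0, -0.04, 0, 0.3]
    - [0, 0, -0.04, 0, 0.4]

```text
t: 27.65
ee_pos: [0.6347, -0.0114, 0.1859]
tool_rot: [-0.0, -0.02, 1.0, -0.0]
wrist_force: [1.0, 0.0, -0.2]
width: 0.0313
grip_force: 0.0
```

apply_moves:
  plan:
    - [0, -0.03, -0.03, 0, 0.4]
    - [0, -0.03, -0.03, 0, 0.4]
    - [0, 0, 0, 0, 0.4]
    - [0, 0, 0, 0, 0.4]

```text
t: 28.05
ee_pos: [0.6378, -0.0718, 0.2453]
tool_rot: [0.001, -0.019, 1.0, -0.0]
wrist_force: [0.4, -0.1, -1.2]
width: 0.0372
grip_force: 0.0
```

```bash
python3 st.py .641 -.011 .0435 .64 -.1 92 pics/w9.png
```

```text
[ 0.6378 -0.0718  0.2453] [ 0.4 -0.1 -1.2] [-0.19  0.23  1.33  0.    1.58 -1.8 ]
red 1 [ 0.5976 -0.0126  0.0435]
green 1 [ 0.6794 -0.0093  0.0435]
mid [ 0.6385 -0.011   0.0435] deg 2.3
plan (array([-0.001 , -0.0282,  0.0953]), np.float64(0.003))
```

View pics/w9.png

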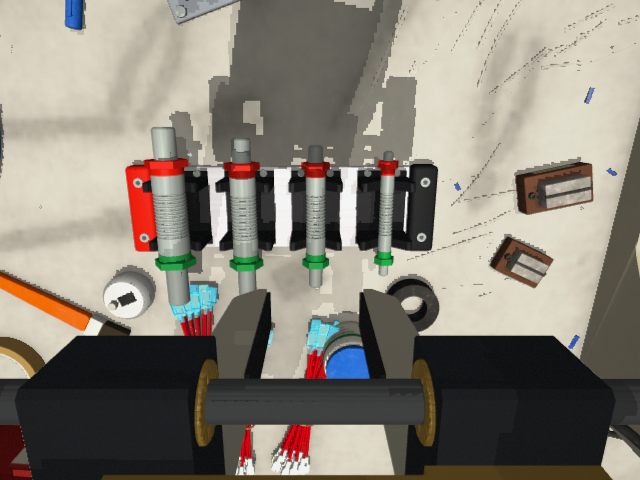

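The view shows all four seated in their notches, thickest to thinnest from the red end (168,215), (245,215), (316,210), (387,210). The collars are outside the blocks and the gripper is clear, so I hand the job in.

```bash
python3 -c "
from station import manip
print(manip.close_job())"
```

```text
the job is handed in; nothing more can be done
None
```

All four gauges are on the stand, one per V-notch, thickest at the red end to thinnest at the other; the last picture showed them seated, and I handed the job in at about 28 s without seeing a verdict.

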